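# Release and take off a snap-in battery cover

### The job

Take the blue battery cover off the grey unit. Push the orange snap tab inward and hold it in until the front of the cover has sprung up, but do not overload the tab or force the cover, then let the tab go, draw the cover out from under the rear lip, and lay it down (not dropped) flat in the green tray with its grip rib upward. Leave the spray can, the black tape and the solder reel where they are.

Things in the scene. Friction and masses are not known exactly. Their poses are not given: they have to be found in the camera images.
- battery_unit: grey open-topped housing fixed to the desk, 136 (x) x 96 (y) x 91 mm high. Origin under its centre on the desk. Its -x end is the front with the orange tab, roughly facing the robot; its +x end has the rear lip. The cover lies in its top with 1.5 to 2 mm of play all round, underside at z = 80 mm, top flush with the front and side walls at 84 mm.
- rear_lip (a point): lower front edge of the unit's rear lip, which spans the unit's x = 53 to 68 mm, z = 86.5 to 91 mm and overlaps the cover's two tongues by 8.5 mm. To free the sprung-up cover, hold its rib and move it 12 mm or more toward the unit's -x while raising it about 6 mm, then lift. More than 25 N between cover and unit counts as forcing.
- cover: loose blue cover, 0.1 to 0.17 kg: plate 4 mm thick, 82 mm wide (y), from x = -61.5 mm (front) to +50 mm, with two rear tongues on to x = +61.5 mm. Origin in the middle of its underside, z up. A window at x = -55 to -35 mm lets the tab's hook through; closed, the hook overlaps the bar in front of it by 3 to 6 mm.
- cover_rib (a point): top centre of the cover's grip rib, 5 mm behind (+x) and 23 mm above the cover's origin. The rib is 64 (x) x 14 (y) mm and stands 19 mm above the plate: grasp it across y, from above. Centre of mass nearly under it; the cover can pivot a little between the pads.
- cover_front (a point): middle of the cover's front edge, top face: 58 mm ahead (-x) of the cover's origin and 4 mm up; 84 to 86 mm above the desk when closed. While the tab is held in, damped spring pins raise it in about 1 s to about 99 mm (tilt 0.15 rad, turning about the rear). It stays up when the tab is let go, the tongues still under the rear lip.
- snap_tab: orange spring tab in the unit's front, slides along the unit's +x (inward) when pushed. Axes as the unit's; origin on the push axis, at rest 86 mm ahead (-x) of the unit's centre and 40 mm up. Its pad (34 mm wide, 26 high, upright, centred on the axis) is on an adjusting thread: its face is 0 to 28 mm further out (-x) than the origin, not reported: feel for it.
- tab_hook (a point): tip of the tab's hook over the cover's front bar; moves with the tab. The tab yields from 2 N, frees the cover after 3 to 6 mm of travel (5 to 10 N on the pad, cover friction included), meets its stop at 7 mm (8.3 N); beyond that the force rises steeply and over 18 N breaks it. Let go, it springs back out.
- tray: shallow green tray fixed to the desk to the robot's left, 112 (x) x 158 (y) mm, rim 14 mm high, walls 4 mm. Origin under its centre; inside 104 x 150 mm. The cover fits only lengthwise, its x axis along the tray's y, either way round.
- tray_in (a point): centre of the tray's inner floor, on which the cover's underside comes to lie
- spray_can: standing spray can with green cap, 52 mm wide, 171 mm high; leave alone
- tape_black: roll of black tape lying flat behind the unit, 68 mm wide, 18 mm high; leave alone
- solder_reel: solder reel with blue flanges, standing on end behind the unit, 54 mm wide, 38 mm high; leave alone
Mind the look-alikes: they are no part of the job. Of the things that look like the cover, the larger one is meant.

How it is judged:
By the outcome, as a careful person would: the job done as asked, in the order asked, and still so for the second after the job is handed in, with the robot touching nothing.
It also fails if it takes over 61 s, if anything falls off the work surface, if the arm or the gripper's body presses on something with over 40 N, if the wrist force passes 120 N, or if a joint passes its speed limit or range.

### The arm

A 6-joint arm with a two-finger parallel gripper is mounted at the origin on a cart in front of the work surface, level with it; the furniture and walls round the work are solid. World frame = base frame: x ahead of the robot, y to its left, z up, the work surface at z = 0. Lengths are in m, angles in rad, forces in N, time in s.
With the tool pointing down it reaches from about 0.35 to 0.775 m from the base axis. Payload 5.5 kg.
Tool frame: the origin (TCP) lies between the finger pads; the fingertips stand 8 mm ahead of it and the grasp point (between the pads) lies 11 mm behind it; z points along the fingers, y is the line along which they close (so a half turn about z gives the same grasp; the last joint's range is limited). The gripper opens to 85 mm and grips with 20 to 120 N. Pads are 22 mm wide; open, the fingers measure 114 mm over their backs; the gripper's body (76 mm by 85 mm) begins 54 mm behind the grasp point. The pads swing forward as they close: fully open they stand 13 mm farther back than shut.
Start: joints at [1.145, 0.313, 0.046, 1.304, 0, 1.431], TCP at [0.162, 0.552, 0.213] pointing down, gripper open.
Joint ranges: [-2.76, 2.76], [-0.86, 1.69], [-1.03, 1.26], [-2.2, 2.34], [-1.47, 1.5], [-3.14, 3.14]. Speed limits (rad/s): [2.57, 2.57, 3.14, 3.14, 3.14, 3.14].

### API

Orientations are given as a unit quaternion [w, x, y, z].
In Python, from workcell import status, vision, job gives the robot as it stands. The module is installed in compiled form; this text tells all that it offers.
- The arm moves only by the tool apply_moves, never from a script. Its argument "moves" is one flat list of numbers, 6 for each row, row after row: the shift along the world's x, y, z in units of 25 mm (1.0 is 25 mm), then the turn, a rotation vector about the world's x, y, z in rad. In form: [x, y, z, rx, ry, rz, x, y, z, rx, ry, rz, ...]. A call has 1 to 20 rows; each row is the pose to reach, as a shift and turn from the pose commanded when the call began; what a row does not reach only later rows make up. A row lasts 1/12 s, in which the tool goes at most 41.7 mm and 7.16 degrees, less where a joint would pass 70% of its speed; a pose out of reach is approached as far as the arm can. A call with a gripper value outside its range is refused whole. "claw" is the opening in per cent of the stroke, from 0 (shut) to 100 (fully open), set as the call begins (left out, the last holds). The fingers move at their own pace and stop on an object; "newtons" is the grip in N (left out, the last holds). Time passes only in rows, so rows that repeat a pose let the fingers close. It gives the time, the measured TCP pose, the force, the opening and the grip force at its end, in the units of the state.
- status.get_state(): the state, without advancing time (a new reading comes with each control period).
- vision.read_camera(name): name is "scene" or "top" or "wrist"; returns a dict with "image" (384x512x3 uint8, blue, green, red), "camera_matrix" (3x3 intrinsics, pixels), "dist_coeffs" ([k1, k2, p1, p2, k3] as OpenCV has them; the pictures are not rectified), "camera_from_world" (4x4, takes a point from world to camera coordinates). Camera axes: x right, y down, z forward; pixel columns grow to the right and rows downward; lengths in m; the calibration is good to about 2 mm. A picture is of the moment at which its call begins. There is no depth.
- job.hand_in(): hands the job in; it is judged then, once.
The state is a dict: "clock": time; "joint_pos": joint angles; "qvel": joint speeds; "tau": joint torques, N m; "tcp_pos": TCP position; "orientation": TCP orientation; "wrist_force": force on the tool from outside, world axes, zero at the start; "ft_torque": the same for the moment, N m; "finger_gap": finger opening in m; "grip_force": force on a finger pad.
Only numpy, scipy, OpenCV 4.12 (cv2) and the standard library are available. Lean on these libraries where they do the work, as an engineer would, in place of code of your own. Each camera call takes 0.05 s, during which the arm holds its last target. There are 200 camera calls.

## Working session

There is one attempt and no reset: what is moved stays moved. The work goes in short steps, Python scripts to look and compute and a tool call to move; the robot and the scene stay as the last step left them, time stands still between calls to the robot, and variables do not carry over. Pictures are saved under pics/ and viewed, at most 10 in all, crops included, and the job is handed in when it is done.

Besides the shell and the picture viewer there is one more tool, called after "Emit:" by a JSON object that holds its "method" and its "body". apply_moves: Moves the arm, as the interface text tells. Its arguments: {"type":"object","properties":{"moves":{"type":"array","items":{"type":"number"}},"claw":{"type":"number"},"newtons":{"type":"number"}},"required":["moves"]}

```bash
mkdir -p pics
cat > h.py <<'E'
import numpy as np, cv2, json
from workcell import status, vision, job
def cam(n,save=None):
    d=vision.read_camera(n)
    if save: cv2.imwrite('pics/'+save,d['image'])
    return d
def ray(d,uv):
    K=np.array(d['camera_matrix']);D=np.array(d['dist_coeffs']);T=np.array(d['camera_from_world'])
    p=cv2.undistortPoints(np.array(uv,float).reshape(-1,1,2),K,D).reshape(-1,2)
    R=T[:3,:3];c=-R.T@T[:3,3]
    return c,np.c_[p,np.ones(len(p))]@R
def onz(d,uv,z):
    c,r=ray(d,uv); return c+r*((z-c[2])/r[:,2])[:,None]
def proj(d,P):
    T=np.array(d['camera_from_world'])
    return cv2.projectPoints(np.array(P,float).reshape(-1,1,3),cv2.Rodrigues(T[:3,:3])[0],T[:3,3],np.array(d['camera_matrix']),np.array(d['dist_coeffs']))[0].reshape(-1,2)
E
python3 - <<'E'
from h import *
a=cam('top','top0.png')['image'];b=cam('scene','sc0.png')['image']
print(status.get_state())
cv2.imwrite('pics/a.png',cv2.resize(np.vstack([a,b]),(448,600)) if 0 else a)
E
```

```text
{'clock': 0.1, 'joint_pos': array([ 1.14538157e+00,  3.13949655e-01,  4.50721826e-02,  1.30360696e+00,
       -2.06766779e-05,  1.43120803e+00]), 'qvel': array([ 0.00136558, -0.00272175,  0.00221447,  0.00169347,  0.00052986,
       -0.00019836]), 'tau': array([ 3.09631170e-03, -4.81725383e+01,  2.99243081e+01,  1.26939584e-02,
       -4.44372790e-05,  1.50651135e-05]), 'tcp_pos': array([0.16192265, 0.55120981, 0.21247587]), 'orientation': array([-2.25358899e-04,  1.42427190e-01,  9.89804922e-01, -8.13478138e-04]), 'wrist_force': array([-0.72961108, -1.01855234,  0.92862824]), 'ft_torque': array([0.05379743, 0.03959328, 0.05705292]), 'grip_force': 0.0, 'finger_gap': 0.08536014818129398}
```

View pics/top0.png

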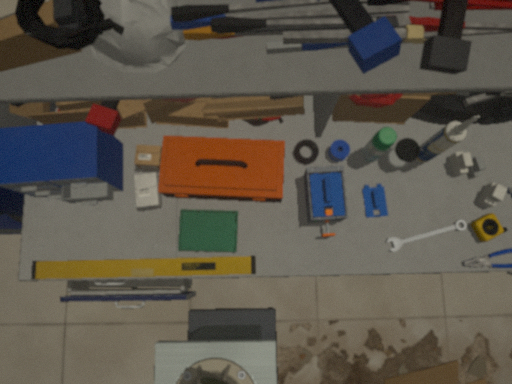

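View pics/sc0.png

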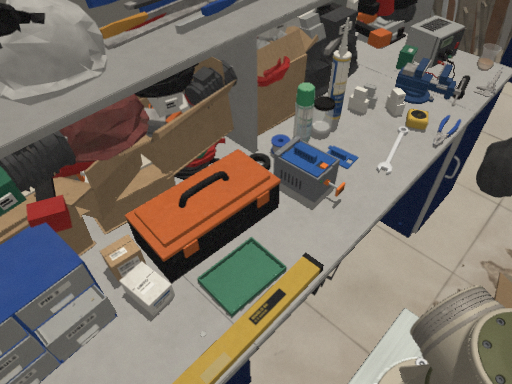

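The top view shows the unit with its blue cover at about (325,193) and the orange tab at (327,231). The green tray is at (208,231), the tape at (305,151), the reel at (339,150) and the can at (383,140). Things that could be taken for the cover: the plate in the unit (325,193), which is larger, and the loose smaller blue plate at (375,200). The blue cabinet at (60,155) is plainly neither. I choose the one in the unit and will check it in a crop.

Run:
```python
from h import *
d=cam('top');s=cam('scene')
print(np.array(d['camera_from_world']).round(3))
hs=cv2.cvtColor(d['image'],cv2.COLOR_BGR2HSV)
def blob(lo,hi,box):
    m=cv2.inRange(hs,lo,hi);x0,y0,x1,y1=box;q=np.zeros_like(m);q[y0:y1,x0:x1]=m[y0:y1,x0:x1]
    c=max(cv2.findContours(q,0,1)[0],key=cv2.contourArea);return c
for n,lo,hi,box,z in [('cover',(100,120,40),(120,255,255),(295,165,350,225),.084),('small',(100,120,40),(120,255,255),(355,175,395,225),.0),('tab',(3,150,80),(15,255,255),(310,220,345,245),.045),('tray',(55,80,30),(90,255,255),(170,200,245,260),.014)]:
    c=blob(lo,hi,box);r=cv2.minAreaRect(c);bp=cv2.boxPoints(r);P=onz(d,bp,z)
    print(n,r,cv2.contourArea(c),'\n',P.round(4),P.mean(0).round(4))
print(proj(d,[[0,0,0],[.16,.55,.2]]))
a=cv2.resize(d['image'][155:250,285:400],None,fx=5,fy=5,interpolation=2)
b=cv2.resize(s['image'][125:215,260:365],None,fx=4,fy=4,interpolation=2)
cv2.imwrite('pics/c1.png',a[:, :])
cv2.imwrite('pics/c2.png',b)
```

```text
[[-0.02  -1.    -0.015 -0.105]
 [-0.981  0.023 -0.19   0.566]
 [ 0.191  0.011 -0.982  1.08 ]
 [ 0.     0.     0.     1.   ]]
cover ((326.97589111328125, 193.71035766601562), (43.266693115234375, 31.88946533203125), 85.2363510131836) 1163.5 
 [[ 0.5775 -0.2579  0.084 ]
 [ 0.5826 -0.341   0.084 ]
 [ 0.4696 -0.3436  0.084 ]
 [ 0.4647 -0.2621  0.084 ]] [ 0.5236 -0.3011  0.084 ]
small ((374.3515319824219, 200.386474609375), (30.992387771606445, 20.551454544067383), 82.40535736083984) 493.5 
 [[ 0.5551 -0.4135  0.    ]
 [ 0.5614 -0.471   0.    ]
 [ 0.4752 -0.4757  0.    ]
 [ 0.469  -0.419   0.    ]] [ 0.5152 -0.4448  0.    ]
tab ((328.0076904296875, 234.5615692138672), (2.3566598892211914, 12.03136920928955), 82.87498474121094) 15.0 
 [[ 0.4222 -0.2884  0.045 ]
 [ 0.4254 -0.32    0.045 ]
 [ 0.4192 -0.3204  0.045 ]
 [ 0.416  -0.2889  0.045 ]] [ 0.4207 -0.3044  0.045 ]
tray ((207.66744995117188, 230.64370727539062), (56.724910736083984, 38.87344741821289), 1.9749338626861572) 2039.0 
 [[ 0.3923  0.0943  0.014 ]
 [ 0.4976  0.092   0.014 ]
 [ 0.4889 -0.0635  0.014 ]
 [ 0.3841 -0.0586  0.014 ]] [0.4407 0.0161 0.014 ]
[[214.72417475 402.53889525]
 [-42.56593306 355.14125313]]
```

View pics/c1.png

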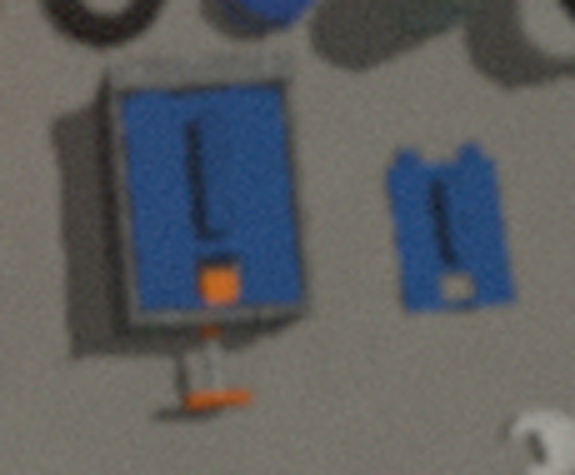

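The crop shows the larger cover in the unit, with the hook in its window at about (219,285). The tab pad sticks well out at (217,398). The loose smaller plate at right (452,235) is the look-alike. Next I move to look at the unit from above its front.

Emit:
{"method": "apply_moves", "body": {"moves": [9.2, -17, 1.6, 0, 0, 0.325, 9.2, -17, 1.6, 0, 0, 0.325, 9.2, -17, 1.6, 0, 0, 0.325, 9.2, -17, 1.6, 0, 0, 0.325, 9.2, -17, 1.6, 0, 0, 0.325, 9.2, -17, 1.6, 0, 0, 0.325, 9.2, -17, 1.6, 0, 0, 0.325, 9.2, -17, 1.6, 0, 0, 0.325, 9.2, -17, 1.6, 0, 0, 0.325, 9.2, -17, 1.6, 0, 0, 0.325, 9.2, -17, 1.6, 0, 0, 0.325, 9.2, -17, 1.6, 0, 0, 0.325, 8.8, -34, 1.6, 0, 0, 0.325, 8.8, -34, 1.6, 0, 0, 0.325, 8.8, -34, 1.6, 0, 0, 0.325, 8.8, -34, 1.6, 0, 0, 0.325, 8.8, -34, 1.6, 0, 0, 0.325, 8.8, -34, 1.6, 0, 0, 0.325, 8.8, -34, 1.6, 0, 0, 0.325, 8.8, -34, 1.6, 0, 0, 0.325], "claw": 0}}

```text
clock: 1.87
tcp_pos: [0.3836, -0.2086, 0.2534]
orientation: [0.0, -0.019, 1.0, -0.0]
wrist_force: [1.0, 0.4, 0.1]
finger_gap: -0.0002
grip_force: 0.0
```

Emit:
{"method": "apply_moves", "body": {"moves": [0, -2.5, 0, 0, 0, 0, 0, -2.5, 0, 0, 0, 0, 0, -2.5, 0, 0, 0, 0]}}

```text
clock: 2.12
tcp_pos: [0.3841, -0.2735, 0.2525]
orientation: [-0.0, -0.017, 1.0, -0.0]
wrist_force: [0.8, 0.0, 0.7]
finger_gap: -0.0
grip_force: 0.0
```

Run:
```python
from h import *
d=cam('wrist','w1.png');s=status.get_state();print(s['clock'],s['tcp_pos'],s['orientation'],s['wrist_force'],s['finger_gap'])
print(np.array(d['camera_from_world']).round(3))
```

```text
2.1667 [ 0.38384504 -0.27102838  0.25264265] [-3.60448532e-04 -1.76494026e-02  9.99844085e-01  4.18015477e-04] [ 0.22816827  0.38295631 -0.23288213] -2.4552987968109397e-05
[[-0.035  0.999 -0.002  0.287]
 [ 0.961  0.034  0.274 -0.407]
 [ 0.274  0.008 -0.962  0.313]
 [ 0.     0.     0.     1.   ]]
```

View pics/w1.png

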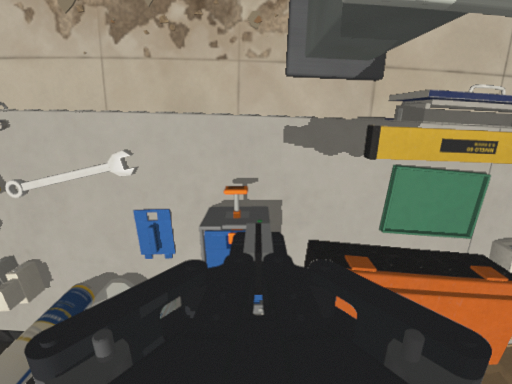

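The wrist view shows the tab pad at (236,190), the unit's front edge near row 222, the blue cover at (215,248) partly behind the fingers, and the tray at about (435,200). Now I measure.

Run:
```python
from h import *
d=cam('wrist')
hs=cv2.cvtColor(d['image'],cv2.COLOR_BGR2HSV)
def blob(lo,hi,box):
    m=cv2.inRange(hs,lo,hi);x0,y0,x1,y1=box;q=np.zeros_like(m);q[y0:y1,x0:x1]=m[y0:y1,x0:x1]
    return max(cv2.findContours(q,0,1)[0],key=cv2.contourArea)
c=blob((3,130,80),(18,255,255),(215,178,255,200)).reshape(-1,2);print('pad px',c.min(0),c.max(0))
x0,y0=c.min(0)-.5;x1,y1=c.max(0)+.5
print('pad top edge back/at z.053',onz(d,[[x0,y0],[x1,y0],[x0,y1],[x1,y1]],.053).round(4).tolist(),'bottom edge z.027',onz(d,[[x0,y0],[x1,y0]],.027).round(4).tolist())
t=blob((55,80,30),(90,255,255),(370,155,500,245));r=cv2.minAreaRect(t);ap=cv2.approxPolyDP(t,4,True).reshape(-1,2)
print('tray px',ap.tolist());P=onz(d,ap,.014);print(P.round(4).tolist(),P.mean(0))
im=cv2.resize(d['image'][175:275,185:295],None,fx=6,fy=6,interpolation=2)
cv2.imwrite('pics/w1c.png',im)
```

```text
pad px [222 186] [245 194]
pad top edge back/at z.053 [[0.4123, -0.3204, 0.053], [0.4111, -0.2869, 0.053], [0.4255, -0.3204, 0.053], [0.4243, -0.2866, 0.053]] bottom edge z.027 [[0.4194, -0.3238, 0.027], [0.4181, -0.2879, 0.027]]
tray px [[392, 166], [380, 231], [468, 237], [486, 175]]
[[0.3824, -0.0646, 0.014], [0.4909, -0.0656, 0.014], [0.498, 0.0896, 0.014], [0.3903, 0.0919, 0.014]] [0.44040779 0.01282718 0.014     ]
```

View pics/w1c.png

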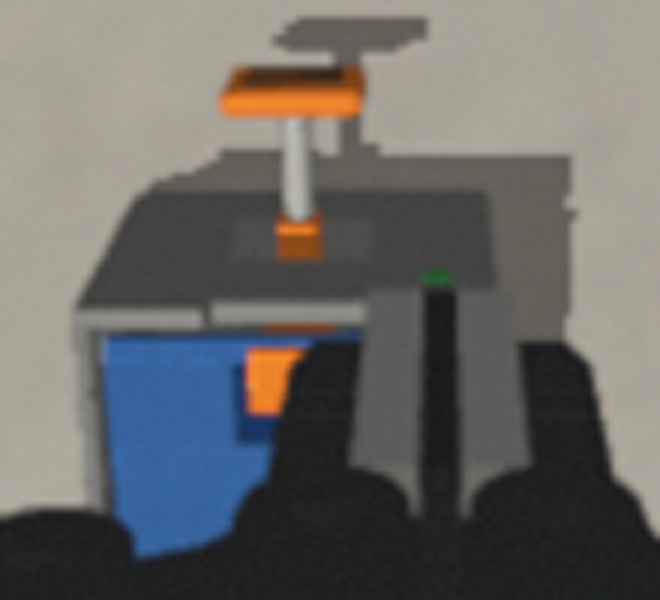

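The crop shows the pad face at about (290,95), the hook in the window at (275,380), and a clear approach. Pad face is at x≈0.418, y≈−0.3045, yaw ≈0.036. I descend in front of it with the fingers shut.

Emit:
{"method": "apply_moves", "body": {"moves": [0, -1.35, 0, 0, 0, 0, 0, -1.35, -3, 0, 0, 0, 0, -1.35, -6, 0, 0, 0, 0, -1.35, -7.5, 0, 0, 0, 0, -1.35, -8.3, 0, 0, 0, 0, -1.35, -8.3, 0, 0, 0, 0, -1.35, -8.3, 0, 0, 0, 0, -1.35, -8.3, 0, 0, 0, 0.3, -1.34, -8.3, 0, 0, 0, 0.6, -1.33, -8.3, 0, 0, 0, 0.6, -1.33, -8.3, 0, 0, 0, 0.6, -1.33, -8.3, 0, 0, 0, 0.6, -1.33, -8.3, 0, 0, 0]}}

```text
clock: 3.3
tcp_pos: [0.4002, -0.3029, 0.0472]
orientation: [0.001, -0.02, 1.0, -0.001]
wrist_force: [-1.2, -0.9, 0.7]
finger_gap: -0.0001
grip_force: 0.0
```

```bash
cat > look.py <<'E'
import sys
from h import *
n=sys.argv[1]
d=cam('wrist','w%s.png'%n);s=cam('scene')
cv2.imwrite('pics/l%s.png'%n,np.hstack([cv2.resize(d['image'],(400,300)),cv2.resize(s['image'][110:230,250:410],(400,300),interpolation=2)]))
q=status.get_state();print(q['clock'],q['tcp_pos'].round(4),q['orientation'].round(4),q['wrist_force'].round(2),q['finger_gap'])
E
python3 look.py 2
```

```text
3.4 [ 0.3995 -0.3025  0.0465] [ 3.000e-04 -1.960e-02  9.998e-01 -3.000e-04] [-0.78 -0.86 -0.38] 0.00039978401456115093
```

View pics/l2.png

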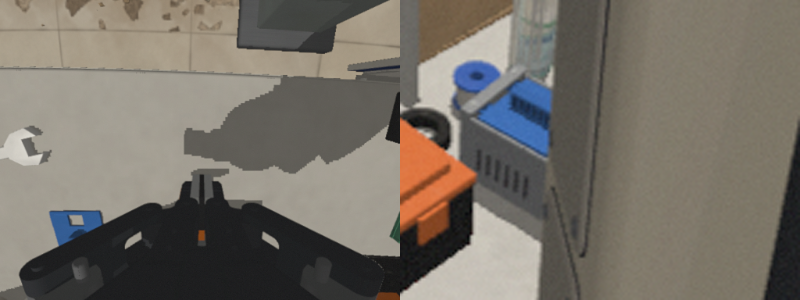

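The wrist view shows the fingers just in front of the pad. The scene view shows the cover's rear, still closed, with the arm hiding its front. Now I feel for the pad.

Emit:
{"method": "apply_moves", "body": {"moves": [0.08, -0.07, 0, 0, 0, 0, 0.16, -0.07, 0, 0, 0, 0, 0.24, -0.07, 0, 0, 0, 0, 0.24, -0.07, 0, 0, 0, 0, 0.24, -0.07, 0, 0, 0, 0]}}

```text
clock: 3.82
tcp_pos: [0.4053, -0.304, 0.0457]
orientation: [-0.0, -0.02, 1.0, 0.0]
wrist_force: [-0.3, -0.0, 0.1]
finger_gap: 0.0
grip_force: 0.0
```

Emit:
{"method": "apply_moves", "body": {"moves": [0.06, 0, 0, 0, 0, 0, 0.06, 0, 0, 0, 0, 0]}}

```text
clock: 3.98
tcp_pos: [0.4069, -0.304, 0.0458]
orientation: [0.0, -0.02, 1.0, 0.0]
wrist_force: [-0.0, 0.3, 0.4]
finger_gap: -0.0001
grip_force: 0.0
```

Emit:
{"method": "apply_moves", "body": {"moves": [0.06, 0, 0, 0, 0, 0, 0.06, 0, 0, 0, 0, 0]}}

```text
clock: 4.15
tcp_pos: [0.4085, -0.3041, 0.0458]
orientation: [0.0, -0.02, 1.0, -0.0]
wrist_force: [-0.5, 0.1, 0.0]
finger_gap: 0.0
grip_force: 0.0
```

Emit:
{"method": "apply_moves", "body": {"moves": [0.06, 0, 0, 0, 0, 0, 0.06, 0, 0, 0, 0, 0]}}

```text
clock: 4.32
tcp_pos: [0.4101, -0.3041, 0.0459]
orientation: [0.0, -0.02, 1.0, -0.0]
wrist_force: [1.3, -1.5, 0.5]
finger_gap: 0.0001
grip_force: 0.0
```

Emit:
{"method": "apply_moves", "body": {"moves": [0.06, 0, 0, 0, 0, 0, 0.06, 0, 0, 0, 0, 0]}}

```text
clock: 4.48
tcp_pos: [0.4115, -0.3041, 0.0459]
orientation: [0.0, -0.02, 1.0, -0.0]
wrist_force: [1.0, -0.1, -0.0]
finger_gap: 0.0001
grip_force: 0.0
```

Emit:
{"method": "apply_moves", "body": {"moves": [0.06, 0, 0, 0, 0, 0, 0.06, 0, 0, 0, 0, 0]}}

```text
clock: 4.65
tcp_pos: [0.413, -0.3041, 0.0458]
orientation: [0.0, -0.02, 1.0, 0.0]
wrist_force: [-0.6, 0.2, -0.9]
finger_gap: -0.0001
grip_force: 0.0
```

Emit:
{"method": "apply_moves", "body": {"moves": [0.06, 0, 0, 0, 0, 0, 0.06, 0, 0, 0, 0, 0]}}

```text
clock: 4.82
tcp_pos: [0.4145, -0.3041, 0.0458]
orientation: [0.0, -0.02, 1.0, -0.0]
wrist_force: [0.5, -0.1, 0.6]
finger_gap: 0.0001
grip_force: 0.0
```

Emit:
{"method": "apply_moves", "body": {"moves": [0.06, 0, 0, 0, 0, 0, 0.06, 0, 0, 0, 0, 0]}}

```text
clock: 4.98
tcp_pos: [0.416, -0.3041, 0.0458]
orientation: [0.0, -0.02, 1.0, 0.0]
wrist_force: [0.3, -0.3, -0.0]
finger_gap: 0.0001
grip_force: 0.0
```

Emit:
{"method": "apply_moves", "body": {"moves": [0.06, 0, 0, 0, 0, 0, 0.06, 0, 0, 0, 0, 0]}}

```text
clock: 5.15
tcp_pos: [0.4175, -0.3041, 0.0458]
orientation: [0.0, -0.02, 1.0, -0.0]
wrist_force: [0.1, 0.5, 0.1]
finger_gap: -0.0
grip_force: 0.0
```

Run:
```python
from h import *
d=cam('wrist');t=cam('top')
a=cv2.resize(d['image'][200:320,190:350],(480,360),interpolation=2)
b=cv2.resize(t['image'][170:260,290:370],(320,360),interpolation=2)
cv2.imwrite('pics/l3.png',np.hstack([a,b]))
q=status.get_state()['tcp_pos'];print(q,proj(d,[q,q+[0,0,-.008]]))
```

```text
[ 0.41733771 -0.30401123  0.04579112] [[257.26818104 224.28982882]
 [257.30471377 219.61039731]]
```

View pics/l3.png

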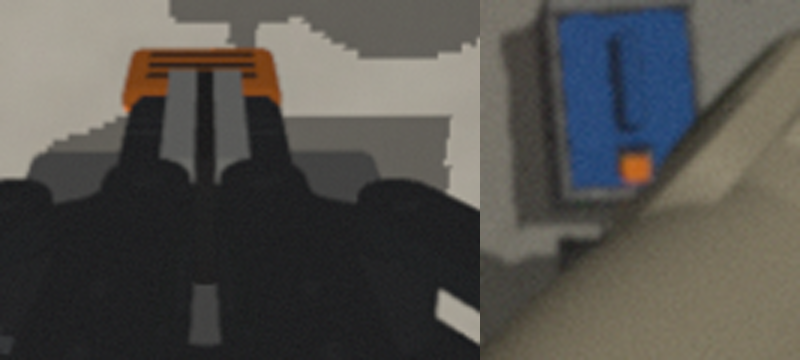

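The left panel shows the pad, ribbed face toward the camera, at crop (200,75) directly behind or under the fingertips. The top view shows the hook still in its window at (635,167). I compute where the pad is now.

Run:
```python
from h import *
d=cam('wrist')
L=[190+125/3,190+282/3]
for r in (48,68,108): print(r,[onz(d,[[190+x/3,200+r/3]],z).round(4).tolist() for x in(133,275) for z in(.027,.053)])
hs=cv2.cvtColor(d['image'],cv2.COLOR_BGR2HSV);m=cv2.inRange(hs,(3,130,50),(18,255,255))[200:245,225:290]
print(np.where(m.any(1))[0]+200,np.where(m.any(0))[0]+225)
# tip of grey fingers
for z in (.03,.038,.046,.055): print(z,onz(d,[[250,223.3]],z).round(4))
print(status.get_state()['wrist_force'])
```

```text
48 [[[0.4194, -0.3204, 0.027]], [[0.4091, -0.3183, 0.053]], [[0.4181, -0.2864, 0.027]], [[0.4079, -0.2893, 0.053]]]
68 [[[0.4246, -0.3203, 0.027]], [[0.4135, -0.3183, 0.053]], [[0.4232, -0.2861, 0.027]], [[0.4124, -0.289, 0.053]]]
108 [[[0.4352, -0.3202, 0.027]], [[0.4226, -0.3182, 0.053]], [[0.4338, -0.2854, 0.027]], [[0.4214, -0.2884, 0.053]]]
[216 217 218 219 220 221 222 223 224 225 226 227 228 229 230 231 232 233
 234 235 236 237] [231 232 233 234 235 236 237 238 239 240 241 242 243 244 245 246 247 248
 249 250 251 252 253 254 255 256 257 258 259 260 261 262 263 264 265 266
 267 268 269 270 271 272 273 274 275 276 277 278 279 280 281 282]
0.03 [[ 0.4233 -0.3089  0.03  ]]
0.038 [[ 0.4199 -0.3088  0.038 ]]
0.046 [[ 0.4165 -0.3087  0.046 ]]
0.055 [[ 0.4127 -0.3085  0.055 ]]
[ 0.00901458  0.55591247 -0.47216014]
```

Emit:
{"method": "apply_moves", "body": {"moves": [0.06, 0, 0, 0, 0, 0, 0.06, 0, 0, 0, 0, 0]}}

```text
clock: 5.47
tcp_pos: [0.419, -0.3041, 0.0459]
orientation: [0.0, -0.02, 1.0, -0.0]
wrist_force: [-0.5, -0.5, -0.6]
finger_gap: 0.0001
grip_force: 0.0
```

Emit:
{"method": "apply_moves", "body": {"moves": [0.06, 0, 0, 0, 0, 0, 0.06, 0, 0, 0, 0, 0]}}

```text
clock: 5.63
tcp_pos: [0.4206, -0.3041, 0.0459]
orientation: [0.0, -0.02, 1.0, -0.0]
wrist_force: [0.2, -0.4, -0.2]
finger_gap: -0.0001
grip_force: 0.0
```

Emit:
{"method": "apply_moves", "body": {"moves": [0.06, 0, 0, 0, 0, 0, 0.06, 0, 0, 0, 0, 0]}}

```text
clock: 5.8
tcp_pos: [0.4221, -0.3041, 0.0458]
orientation: [0.0, -0.02, 1.0, -0.0]
wrist_force: [0.7, -0.0, 0.1]
finger_gap: -0.0
grip_force: 0.0
```

No contact, so the shut fingertips must be passing over the pad. I back off, go 15 mm lower and feel again.

Emit:
{"method": "apply_moves", "body": {"moves": [-1.2, 0, 0, 0, 0, 0, -1.2, 0, 0, 0, 0, 0, -1.2, 0, -0.6, 0, 0, 0, -1.2, 0, -0.6, 0, 0, 0, -1.2, 0, -0.6, 0, 0, 0, -0.8, 0, -0.6, 0, 0, 0, -0.8, 0, -0.6, 0, 0, 0, -0.8, 0, -0.6, 0, 0, 0]}}

```text
clock: 6.47
tcp_pos: [0.4031, -0.3046, 0.0314]
orientation: [0.001, -0.02, 1.0, -0.001]
wrist_force: [0.6, 0.1, 0.5]
finger_gap: 0.0003
grip_force: 0.0
```

Run:
```python
from h import *
d=cam('wrist')
cv2.imwrite('pics/l4.png',cv2.resize(d['image'][195:315,180:340],(640,480),interpolation=2))
q=status.get_state();print(q['tcp_pos'],q['wrist_force'],proj(d,[q['tcp_pos'],q['tcp_pos']+[0,0,-.008]]))
```

```text
[ 0.40263031 -0.30427399  0.03121365] [-0.56972395  0.15068566  0.13230472] [[257.56901468 223.87614812]
 [257.60451673 219.20638743]]
```

View pics/l4.png

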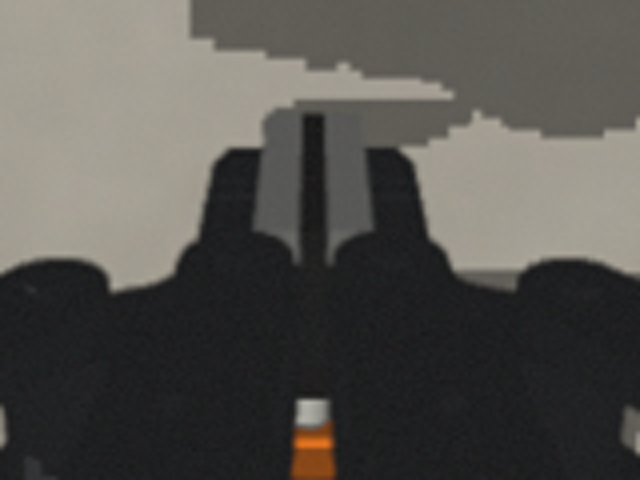

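The view shows the fingers now hiding the pad, so it is behind them, with the tab's shaft and root seen through the gripper at (312,430). I feel forward.

Emit:
{"method": "apply_moves", "body": {"moves": [0.08, 0, 0, 0, 0, 0, 0.08, 0, 0, 0, 0, 0]}}

```text
clock: 6.68
tcp_pos: [0.4042, -0.3041, 0.031]
orientation: [0.0, -0.02, 1.0, -0.0]
wrist_force: [-0.6, 1.0, -0.3]
finger_gap: -0.0002
grip_force: 0.0
```

Emit:
{"method": "apply_moves", "body": {"moves": [0.08, 0, 0, 0, 0, 0, 0.08, 0, 0, 0, 0, 0]}}

```text
clock: 6.85
tcp_pos: [0.4061, -0.3041, 0.0309]
orientation: [0.0, -0.02, 1.0, -0.0]
wrist_force: [0.0, 0.1, 0.4]
finger_gap: 0.0001
grip_force: 0.0
```

Emit:
{"method": "apply_moves", "body": {"moves": [0.08, 0, 0, 0, 0, 0, 0.08, 0, 0, 0, 0, 0]}}

```text
clock: 7.02
tcp_pos: [0.4071, -0.3039, 0.0307]
orientation: [-0.001, -0.019, 1.0, 0.0]
wrist_force: [-3.0, -1.4, 1.5]
finger_gap: -0.0002
grip_force: 1.6
```

Emit:
{"method": "apply_moves", "body": {"moves": [0.06, 0, 0, 0, 0, 0, 0.06, 0, 0, 0, 0, 0]}}

```text
clock: 7.18
tcp_pos: [0.4085, -0.3039, 0.0307]
orientation: [-0.001, -0.019, 1.0, 0.0]
wrist_force: [-5.7, -1.2, 2.8]
finger_gap: 0.0001
grip_force: 2.6
```

Contact at TCP x≈0.407. I press on in small steps.

Emit:
{"method": "apply_moves", "body": {"moves": [0.04, 0, 0, 0, 0, 0, 0.04, 0, 0, 0, 0, 0]}}

```text
clock: 7.35
tcp_pos: [0.4093, -0.3038, 0.0307]
orientation: [-0.001, -0.019, 1.0, 0.0]
wrist_force: [-6.0, -0.4, 3.2]
finger_gap: 0.0002
grip_force: 2.8
```

Emit:
{"method": "apply_moves", "body": {"moves": [0.04, 0, 0, 0, 0, 0, 0.04, 0, 0, 0, 0, 0]}}

```text
clock: 7.52
tcp_pos: [0.4101, -0.3038, 0.0307]
orientation: [-0.001, -0.019, 1.0, 0.0]
wrist_force: [-6.3, -0.5, 3.5]
finger_gap: 0.0
grip_force: 3.1
```

Emit:
{"method": "apply_moves", "body": {"moves": [0.04, 0, 0, 0, 0, 0, 0.04, 0, 0, 0, 0, 0]}}

```text
clock: 7.68
tcp_pos: [0.4111, -0.3038, 0.0307]
orientation: [-0.001, -0.019, 1.0, 0.0]
wrist_force: [-5.6, -0.2, 3.1]
finger_gap: -0.0005
grip_force: 3.1
```

Emit:
{"method": "apply_moves", "body": {"moves": [0.04, 0, 0, 0, 0, 0, 0.04, 0, 0, 0, 0, 0]}}

```text
clock: 7.85
tcp_pos: [0.4119, -0.3037, 0.0307]
orientation: [-0.001, -0.019, 1.0, 0.0]
wrist_force: [-6.5, -1.1, 3.8]
finger_gap: -0.0002
grip_force: 3.4
```

Emit:
{"method": "apply_moves", "body": {"moves": [0.03, 0, 0, 0, 0, 0, 0.03, 0, 0, 0, 0, 0, 0.03, 0, 0, 0, 0, 0, 0.03, 0, 0, 0, 0, 0, 0.03, 0, 0, 0, 0, 0, 0.03, 0, 0, 0, 0, 0, 0.03, 0, 0, 0, 0, 0, 0.03, 0, 0, 0, 0, 0, 0.03, 0, 0, 0, 0, 0, 0.03, 0, 0, 0, 0, 0, 0.03, 0, 0, 0, 0, 0, 0.03, 0, 0, 0, 0, 0]}}

```text
clock: 8.85
tcp_pos: [0.4124, -0.3037, 0.0307]
orientation: [-0.002, -0.019, 1.0, 0.0]
wrist_force: [-7.6, -1.3, 4.4]
finger_gap: 0.0
grip_force: 3.7
```

Run:
```python
from h import *
t=cam('top');s=cam('scene');t0=cv2.imread('pics/top0.png');s0=cv2.imread('pics/sc0.png')
A=lambda i:cv2.resize(i[165:235,295:365],(300,300),interpolation=2)
B=lambda i:cv2.resize(i[130:200,265:345],(343,300),interpolation=2)
cv2.imwrite('pics/l5.png',np.vstack([np.hstack([A(t0),B(s0)]),np.hstack([A(t['image']),B(s['image'])])]))
print(status.get_state()['wrist_force'])
```

```text
[-8.09372962 -0.6345197   3.19540769]
```

View pics/l5.png

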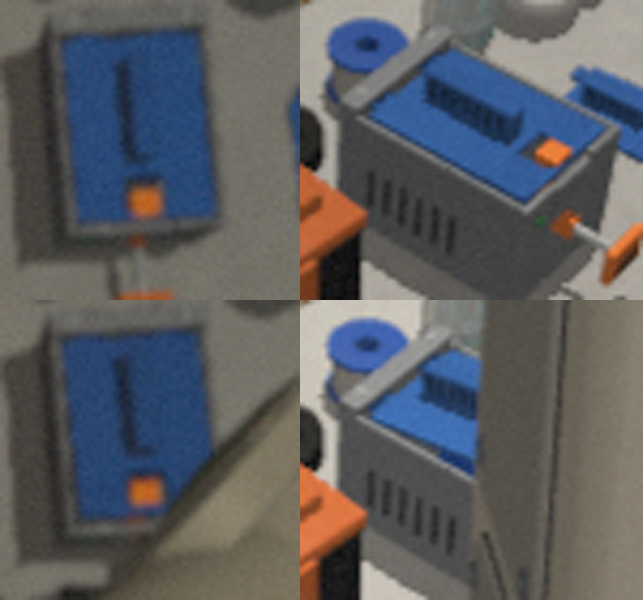

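The lower panels show the hook moved inward at (147,490). Whether the front of the cover rose is not clear to the eye, so I compare numerically.

Run:
```python
from h import *
t=cam('top');t0=cv2.imread('pics/top0.png')
C=np.array([.5236,-.3011]);R=np.array([[np.cos(.037),-np.sin(.037)],[np.sin(.037),np.cos(.037)]])
W=lambda x,y,z:[*(C+R@[x,y]),z]
print('closed/up front edge px',proj(t,[W(-61.5e-3,.03,.084),W(-60.5e-3,.03,.099),W(-61.5e-3,.0,.084),W(-60.5e-3,0,.099)]).round(1).tolist())
for im in (t0,t['image']):
    hs=cv2.cvtColor(im,cv2.COLOR_BGR2HSV)
    print([(c,hs[205:225,c,0].tolist(),hs[205:225,c,1].tolist()) for c in (316,318)])
    m=cv2.inRange(hs,(3,150,80),(15,255,255))[200:221,315:345];p=np.argwhere(m)+[200,315];print('hook',p.mean(0),len(p))
```

```text
closed/up front edge px [[317.4, 217.9], [318.1, 216.9], [329.1, 217.2], [330.0, 216.2]]
[(316, [108, 108, 108, 107, 106, 108, 108, 108, 108, 108, 107, 109, 114, 80, 15, 57, 60, 30, 20, 23], [167, 162, 169, 164, 178, 163, 161, 158, 168, 157, 163, 109, 39, 9, 7, 38, 32, 21, 34, 16]), (318, [107, 108, 108, 108, 107, 107, 108, 108, 108, 107, 108, 110, 107, 23, 150, 60, 15, 15, 39, 11], [166, 164, 162, 159, 161, 174, 167, 172, 159, 171, 155, 96, 25, 11, 3, 16, 28, 26, 28, 28])]
hook [211.42857143 328.22857143] 35
[(316, [108, 107, 107, 109, 108, 108, 108, 107, 108, 109, 110, 109, 30, 34, 50, 50, 57, 38, 21, 27], [154, 172, 167, 153, 168, 165, 176, 163, 161, 150, 127, 51, 10, 20, 19, 26, 48, 33, 39, 31]), (318, [107, 108, 110, 107, 110, 109, 109, 107, 108, 110, 110, 127, 12, 45, 30, 150, 19, 21, 30, 27], [174, 161, 153, 163, 156, 159, 153, 170, 164, 149, 126, 31, 14, 5, 10, 4, 38, 28, 34, 39])]
hook [209.06896552 328.4137931 ] 29
```

The front edge moved about 0.9 px (1.0 predicted for sprung up) and the hook moved about 6 mm in. I press 0.5 mm more and hold, then back off and look from above.

Emit:
{"method": "apply_moves", "body": {"moves": [0.02, 0, 0, 0, 0, 0, 0.02, 0, 0, 0, 0, 0, 0.02, 0, 0, 0, 0, 0, 0.02, 0, 0, 0, 0, 0, 0.02, 0, 0, 0, 0, 0, 0.02, 0, 0, 0, 0, 0, 0.02, 0, 0, 0, 0, 0, 0.02, 0, 0, 0, 0, 0]}}

```text
clock: 9.67
tcp_pos: [0.4128, -0.3037, 0.0307]
orientation: [-0.002, -0.019, 1.0, 0.0]
wrist_force: [-8.0, -0.3, 5.1]
finger_gap: 0.0004
grip_force: 3.8
```

Emit:
{"method": "apply_moves", "body": {"moves": [-0.3, 0, 0, 0, 0, 0, -0.6, 0, 0, 0, 0, 0, -1.2, 0, 0, 0, 0, 0, -1.2, 0, 0, 0, 0, 0, -1.2, 0, 1, 0, 0, 0, -1.2, 0, 2.5, 0, 0, 0, -1.2, 0, 4, 0, 0, 0, -1.2, 0, 5.5, 0, 0, 0, -1.2, 0, 7, 0, 0, 0, -1.2, 0, 8, 0, 0, 0, -1.2, 0, 8, 0, 0, 0, -1.2, 0, 8, 0, 0, 0], "claw": 100}}

```text
clock: 10.67
tcp_pos: [0.3861, -0.3051, 0.2327]
orientation: [0.002, -0.02, 1.0, -0.002]
wrist_force: [0.2, -0.2, -0.4]
finger_gap: 0.0854
grip_force: 0.0
```

Run:
```python
from h import *
d=cam('wrist','w6.png')
q=status.get_state();print(q['clock'],q['tcp_pos'],q['finger_gap'])
s=cam('scene')['image']
cv2.imwrite('pics/l6.png',np.hstack([cv2.resize(d['image'][165:315,160:340],(480,400),interpolation=2),cv2.resize(s[130:210,275:339],(320,400),interpolation=2)]))
```

```text
10.7167 [ 0.3851774  -0.30424967  0.23098661] 0.08564142617764414
```

View pics/l6.png

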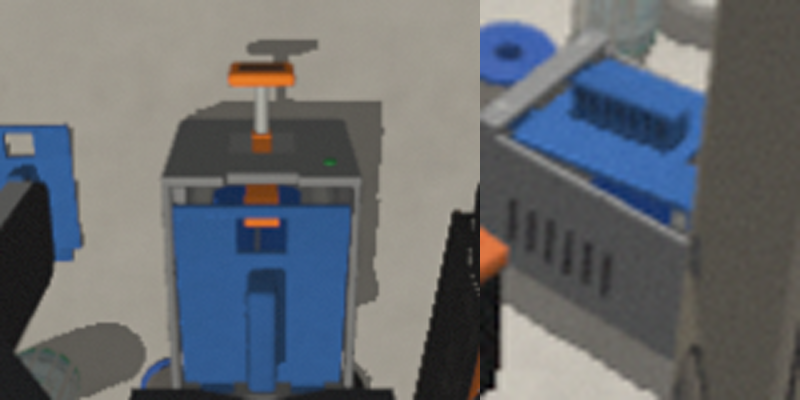

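The cover's front has sprung up: its front edge is at crop row 207 with the dark recess before it, and the rib runs from about (262,285) back. The tab is out again at (262,75). I work out the grasp from these pixels.

Run:
```python
from h import *
d=cam('wrist')
k=180/480;P=lambda x,y:[160+x*k,165+y*150/400]
print('front edge',onz(d,[P(172,207),P(351,206)],.099).round(4).tolist())
print('unit front corners',onz(d,[P(162,180),P(360,180)],.084).round(4).tolist())
print('rib cols z.12',onz(d,[P(247,300),P(276,300),P(246,380),P(276,380)],.119).round(4).tolist())
print('rib front top',onz(d,[P(262,292)],.119).round(4).tolist())
print('pad',onz(d,[P(233,64),P(293,64)],.027).round(4).tolist())
q=status.get_state();print(q['clock'],q['tcp_pos'].round(4))
C=np.array([.5236,-.3011])
```

```text
front edge [[0.466, -0.3402, 0.099], [0.4622, -0.2593, 0.099]]
unit front corners [[0.4599, -0.3468, 0.084], [0.4561, -0.2537, 0.084]]
rib cols z.12 [[0.4996, -0.3048, 0.119], [0.4991, -0.292, 0.119], [0.5422, -0.3038, 0.119], [0.5416, -0.29, 0.119]]
rib front top [[0.4953, -0.2983, 0.119]]
pad [[0.418, -0.3167, 0.027], [0.4167, -0.2849, 0.027]]
10.8167 [ 0.3842 -0.3034  0.2294]
```

Run:
```python
from h import *
d=cam('wrist');im=cv2.imread('pics/w6.png')
q=status.get_state();p=q['tcp_pos'];h=q['finger_gap']/2
from scipy.spatial.transform import Rotation as Rn
w,x,y,z=q['orientation'];R=Rn.from_quat([x,y,z,w]).as_matrix();print(R.round(3).tolist(),p.round(4))
for zr in (.008,0,-.01,-.02,-.03):
    print(zr,[proj(d,[p+R@[xx,s*h,zr]]).round(1).tolist()[0] for s in(-1,1) for xx in(-.011,.011)])
g=cv2.cvtColor(im,cv2.COLOR_BGR2GRAY)
for r in range(222,275,4): print(r,'L',g[r,150:186:2].tolist(),'R',g[r,322:366:2].tolist())
```

```text
[[-0.999, -0.039, -0.002], [-0.039, 0.999, 0.002], [0.001, 0.002, -1.0]] [ 0.3841 -0.3033  0.2292]
0.008 [[195.8, 234.2], [193.6, 204.1], [318.9, 234.4], [321.1, 204.3]]
0 [[193.1, 239.4], [190.7, 208.2], [321.5, 239.6], [323.9, 208.3]]
-0.01 [[189.4, 246.6], [186.7, 213.8], [325.1, 246.8], [327.8, 214.0]]
-0.02 [[185.2, 254.6], [182.2, 220.1], [329.2, 254.8], [332.2, 220.3]]
-0.03 [[180.6, 263.7], [177.1, 227.3], [333.7, 263.9], [337.2, 227.5]]
222 L [86, 88, 86, 90, 89, 87, 65, 130, 131, 132, 129, 124, 87, 89, 88, 88, 87, 86] R [152, 151, 152, 153, 151, 153, 154, 153, 153, 154, 151, 151, 152, 153, 152, 152, 152, 154, 154, 155, 153, 154]
226 L [94, 86, 89, 89, 88, 88, 89, 89, 90, 77, 75, 79, 91, 89, 90, 89, 91, 91] R [149, 149, 150, 150, 151, 153, 152, 155, 157, 156, 154, 153, 153, 153, 153, 153, 154, 152, 154, 153, 155, 155]
230 L [105, 87, 88, 88, 88, 86, 83, 54, 53, 48, 43, 53, 78, 91, 88, 88, 90, 91] R [151, 152, 153, 152, 153, 155, 156, 156, 154, 152, 153, 153, 155, 154, 155, 155, 154, 154, 152, 154, 152, 153]
234 L [131, 85, 88, 89, 88, 89, 86, 84, 84, 85, 85, 30, 26, 35, 87, 
[... 1169 characters left out ...]
 87]
262 L [78, 31, 25, 26, 27, 25, 27, 29, 24, 24, 26, 26, 24, 25, 26, 59, 92, 90] R [157, 161, 62, 29, 27, 28, 30, 83, 24, 26, 26, 29, 29, 29, 23, 22, 26, 24, 29, 25, 26, 30]
266 L [26, 27, 28, 29, 28, 27, 23, 27, 24, 25, 25, 23, 24, 26, 23, 128, 155, 155] R [157, 154, 24, 29, 25, 28, 28, 26, 25, 28, 26, 23, 25, 30, 24, 23, 25, 26, 23, 27, 26, 25]
270 L [30, 30, 27, 26, 25, 26, 25, 25, 28, 25, 26, 25, 27, 27, 58, 159, 156, 154] R [158, 66, 27, 27, 28, 26, 26, 28, 35, 23, 26, 24, 30, 26, 25, 25, 23, 27, 25, 22, 27, 26]
274 L [29, 25, 26, 25, 26, 26, 28, 27, 26, 29, 23, 23, 24, 58, 159, 155, 156, 155] R [151, 36, 23, 27, 28, 27, 27, 31, 31, 32, 22, 25, 26, 29, 27, 31, 25, 26, 25, 25, 28, 27]
```

Finger separation in the picture (±81 px for ±42.8 mm), together with the feeling of the pad, says the tips stand about 17 mm behind the reported TCP when shut and about 30 mm when open. I allow for that. Next is moving above the rib, tilted with it.

Emit:
{"method": "apply_moves", "body": {"moves": [1.5, 0.06, 0, 0, 0.1, 0, 3, 0.12, -0.5, 0, 0.14, 0, 4.4, 0.18, -1.5, 0, 0.14, 0, 5.78, 0.24, -2.5, 0, 0.14, 0, 5.78, 0.24, -3.5, 0, 0.14, 0, 5.78, 0.24, -4.5, 0, 0.14, 0, 5.78, 0.24, -5.2, 0, 0.14, 0, 5.78, 0.24, -5.2, 0, 0.14, 0, 5.78, 0.24, -5.2, 0, 0.14, 0, 5.78, 0.24, -5.2, 0, 0.14, 0], "claw": 100, "newtons": 35}}

```text
clock: 11.7
tcp_pos: [0.5291, -0.2982, 0.1013]
orientation: [-0.07, -0.019, 0.997, 0.001]
wrist_force: [0.0, -1.2, 0.7]
finger_gap: 0.0856
grip_force: 0.0
```

Emit:
{"method": "apply_moves", "body": {"moves": [0, 0.03, -0.4, 0, 0, 0, 0, 0.03, -0.7, 0, 0, 0, 0, 0.03, -0.95, 0, 0, 0, 0, 0.03, -0.95, 0, 0, 0, 0, 0.03, -0.95, 0, 0, 0, 0, 0.03, -0.95, 0, 0, 0]}}

```text
clock: 12.2
tcp_pos: [0.5291, -0.2974, 0.0773]
orientation: [-0.07, -0.02, 0.997, 0.001]
wrist_force: [-0.1, 0.2, -0.1]
finger_gap: 0.0854
grip_force: 0.0
```

Emit:
{"method": "apply_moves", "body": {"moves": [0, 0, 0, 0, 0, 0, 0, 0, 0, 0, 0, 0, 0, 0, 0, 0, 0, 0, 0, 0, 0, 0, 0, 0, 0, 0, 0, 0, 0, 0, 0, 0, 0, 0, 0, 0], "claw": 25}}

```text
clock: 12.7
tcp_pos: [0.5291, -0.2973, 0.0771]
orientation: [-0.07, -0.02, 0.997, 0.001]
wrist_force: [0.1, -0.5, 0.1]
finger_gap: 0.0212
grip_force: 0.0
```

Emit:
{"method": "apply_moves", "body": {"moves": [0, 0, -0.05, 0, 0, 0, 0, 0, -0.05, 0, 0, 0, 0, 0, -0.05, 0, 0, 0, 0, 0, -0.05, 0, 0, 0, 0, 0, -0.05, 0, 0, 0, 0, 0, -0.05, 0, 0, 0], "claw": 0}}

```text
clock: 13.2
tcp_pos: [0.5293, -0.2978, 0.0764]
orientation: [-0.07, -0.019, 0.997, 0.001]
wrist_force: [-1.0, -1.8, 5.9]
finger_gap: 0.0129
grip_force: 36.7
```

Rib gripped. I draw the cover out toward −x while raising it, watching the force.

Emit:
{"method": "apply_moves", "body": {"moves": [-0.08, -0.003, 0.04, 0, 0, 0, -0.16, -0.006, 0.08, 0, 0, 0, -0.24, -0.01, 0.12, 0, 0, 0, -0.24, -0.01, 0.12, 0, 0, 0]}}

```text
clock: 13.53
tcp_pos: [0.5227, -0.2979, 0.0786]
orientation: [-0.07, -0.019, 0.997, 0.001]
wrist_force: [0.8, -3.5, -1.6]
finger_gap: 0.0129
grip_force: 35.9
```

Emit:
{"method": "apply_moves", "body": {"moves": [-0.1, -0.004, 0.04, 0, 0, 0, -0.2, -0.008, 0.08, 0, 0, 0, -0.3, -0.012, 0.12, 0, 0, 0, -0.4, -0.016, 0.16, 0, 0, 0, -0.4, -0.016, 0.16, 0, 0, 0]}}

```text
clock: 13.95
tcp_pos: [0.5118, -0.297, 0.0828]
orientation: [-0.071, -0.02, 0.997, 0.002]
wrist_force: [-0.1, 0.4, -1.7]
finger_gap: 0.0128
grip_force: 35.9
```

The cover is free: the force is only its weight, about 1.7 N. I lift and level it.

Emit:
{"method": "apply_moves", "body": {"moves": [-0.2, -0.01, 0.15, 0, 0, 0, -0.3, -0.01, 0.4, 0, 0, 0, -0.4, -0.01, 1, 0, 0, 0, -0.4, -0.01, 1.8, 0, 0, 0, -0.6, -0.01, 2.6, 0, -0.05, 0, -0.8, -0.01, 3.6, 0, -0.1, 0, -1.2, -0.01, 4.6, 0, -0.14, 0, -1.6, -0.01, 5.6, 0, -0.14, 0, -2, -0.01, 6.6, 0, -0.14, 0, -2, 0, 6.6, 0, -0.14, 0, -2, 0, 6.6, 0, -0.14, 0, -2, 0, 6.6, 0, -0.14, 0]}}

```text
clock: 14.95
tcp_pos: [0.4629, -0.2978, 0.2476]
orientation: [-0.0, -0.02, 1.0, 0.0]
wrist_force: [0.2, 0.9, -1.5]
finger_gap: 0.0127
grip_force: 35.9
```

Run:
```python
from h import *
q=status.get_state();print(q['clock'],q['tcp_pos'].round(4),q['orientation'].round(4),q['wrist_force'].round(2),q['ft_torque'].round(3),q['finger_gap'])
d=cam('wrist','w7.png')
hs=cv2.cvtColor(d['image'],cv2.COLOR_BGR2HSV)
m=cv2.inRange(hs,(55,80,30),(90,255,255));c=max(cv2.findContours(m,0,1)[0],key=cv2.contourArea);print('tray',cv2.contourArea(c),cv2.approxPolyDP(c,4,True).reshape(-1,2).tolist(),onz(d,cv2.approxPolyDP(c,4,True),.014).round(4).tolist())
m=cv2.inRange(hs,(100,120,40),(120,255,255))
for c in cv2.findContours(m,0,1)[0]:
    if cv2.contourArea(c)>150: print('blue',cv2.boundingRect(c),cv2.contourArea(c))
p=q['tcp_pos']
for z in (0.004,0.0135,.018): print(z,proj(d,[p+[-.0665,s,z] for s in(-.041,.041)]).round(1).tolist())
```

```text
14.95 [ 0.4629 -0.2978  0.2476] [-0.000e+00 -1.960e-02  9.998e-01  1.000e-04] [ 0.17  0.88 -1.47] [0.01 0.03 0.01] 0.012669651579664725
tray 6870.0 [[419, 116], [403, 185], [497, 195], [511, 155], [511, 126]] [[0.385, -0.0665, 0.014], [0.4888, -0.0715, 0.014], [0.4988, 0.0886, 0.014], [0.4339, 0.0935, 0.014], [0.3906, 0.0807, 0.014]]
blue (43, 269, 34, 32) 181.0
blue (63, 251, 31, 25) 298.5
blue (143, 163, 43, 54) 1802.0
blue (183, 124, 151, 176) 18009.0
0.004 [[189.6, 116.2], [333.3, 122.2]]
0.0135 [[185.2, 116.4], [338.1, 122.7]]
0.018 [[182.9, 116.4], [340.6, 122.9]]
```

The cover hangs level (its front edge spans 151 px at row 124) with its underside about 8 mm above the TCP level. I carry it to above the tray, turning it about 90°.

Emit:
{"method": "apply_moves", "body": {"moves": [-0.2, 0.4, 0, 0, 0, 0, -0.5, 1.2, 0, 0, 0, 0.05, -0.9, 2.2, 0, 0, 0, 0.15, -0.9, 3.2, 0, 0, 0, 0.26, -0.9, 4.2, 0, 0, 0, 0.37, -0.9, 5.2, 0, 0, 0, 0.48, -0.9, 6.2, 0, 0, 0, 0.59, -0.9, 7.2, 0, 0, 0, 0.7, -0.9, 8.2, 0, 0, 0, 0.81, -0.9, 9.2, 0, 0, 0, 0.92, -0.9, 10.2, 0, 0, 0, 1.03, -0.9, 11.2, 0, 0, 0, 1.14, -0.9, 12, 0, 0, 0, 1.25, -0.9, 12.4, 0, 0, 0, 1.34, -0.9, 12.53, 0, 0, 0, 1.42, -0.9, 12.53, 0, 0, 0, 1.47, -0.9, 12.53, 0, 0, 0, 1.489, -0.9, 12.53, 0, 0, 0, 1.489, -0.9, 12.53, 0, 0, 0, 1.489, -0.9, 12.53, 0, 0, 0, 1.489]}}

```text
clock: 16.67
tcp_pos: [0.4402, 0.0153, 0.2475]
orientation: [-0.0, -0.691, 0.722, 0.0]
wrist_force: [0.3, 0.2, -0.6]
finger_gap: 0.0127
grip_force: 35.9
```

Run:
```python
from h import *
q=status.get_state();print(q['clock'],q['tcp_pos'].round(4),q['orientation'].round(4),q['wrist_force'].round(2),q['finger_gap'])
d=cam('wrist','w8.png');t=cam('top','top8.png')
hs=cv2.cvtColor(d['image'],cv2.COLOR_BGR2HSV)
m=cv2.inRange(hs,(55,80,30),(90,255,255))
for c in cv2.findContours(m,0,1)[0]:
    if cv2.contourArea(c)>150: a=cv2.approxPolyDP(c,3,True);print('tray',cv2.contourArea(c),a.reshape(-1,2).tolist(),onz(d,a,.014)[:,:2].round(4).tolist())
m=cv2.inRange(hs,(100,120,40),(120,255,255));c=max(cv2.findContours(m,0,1)[0],key=cv2.contourArea);a=cv2.approxPolyDP(c,3,True)
z=q['tcp_pos'][2]+.012
print('cover',cv2.contourArea(c),a.reshape(-1,2).tolist(),onz(d,a,z)[:,:2].round(4).tolist())
```

```text
16.6667 [0.4402 0.0153 0.2475] [-3.000e-04 -6.915e-01  7.224e-01  4.000e-04] [ 0.34  0.23 -0.6 ] 0.012731925511796615
tray 1416.5 [[237, 136], [238, 171], [278, 170], [279, 136]] [[0.4694, -0.0251], [0.4711, 0.0268], [0.411, 0.0278], [0.4083, -0.0225]]
tray 1050.5 [[219, 110], [220, 123], [295, 123], [295, 110]] [[0.4926, -0.0627], [0.4926, -0.0446], [0.3849, -0.04], [0.3847, -0.058]]
cover 17960.5 [[184, 125], [195, 266], [207, 263], [220, 236], [239, 221], [245, 222], [247, 261], [245, 291], [240, 297], [276, 297], [271, 293], [269, 269], [273, 221], [281, 221], [285, 231], [295, 234], [309, 263], [321, 266], [332, 125]] [[0.4781, -0.05], [0.4815, 0.0367], [0.4736, 0.0348], [0.4638, 0.0166], [0.4517, 0.0072], [0.4481, 0.008], [0.4484, 0.0344], [0.4509, 0.0565], [0.4544, 0.061], [0.4308, 0.062], [0.434, 0.0588], [0.4347, 0.0408], [0.4313, 0.0081], [0.4266, 0.0083], [0.4243, 0.0149], [0.4182, 0.0172], [0.4094, 0.0376], [0.4018, 0.0401], [0.3977, -0.0465]]
```

The cover's front edge centre is at about (0.438,−0.048) and the tray's near edge at about (0.439,−0.060), so it is centred within a few mm. I lower it.

Emit:
{"method": "apply_moves", "body": {"moves": [0, 0.05, -0.8, 0, 0, 0, 0, 0.05, -2, 0, 0, 0, 0, 0.05, -3.3, 0, 0, 0, 0, 0.05, -4.6, 0, 0, 0, 0, 0.05, -5.8, 0, 0, 0, 0, 0.05, -7, 0, 0, 0, 0, 0.05, -8, 0, 0, 0, 0, 0.05, -8.8, 0, 0, 0, 0, 0.05, -9.3, 0, 0, 0, 0, 0.05, -9.5, 0, 0, 0, 0, 0.05, -9.5, 0, 0, 0, 0, 0.05, -9.5, 0, 0, 0]}}

```text
clock: 17.77
tcp_pos: [0.4409, 0.0164, 0.0107]
orientation: [0.0, -0.692, 0.722, -0.0]
wrist_force: [-0.4, -0.6, -0.3]
finger_gap: 0.0129
grip_force: 35.9
```

Emit:
{"method": "apply_moves", "body": {"moves": [0, 0, -0.08, 0, 0, 0, 0, 0, -0.16, 0, 0, 0, 0, 0, -0.16, 0, 0, 0]}}

```text
clock: 18.02
tcp_pos: [0.4411, 0.0165, 0.0068]
orientation: [0.0, -0.692, 0.722, -0.0]
wrist_force: [-0.8, 0.2, -1.3]
finger_gap: 0.013
grip_force: 35.9
```

Emit:
{"method": "apply_moves", "body": {"moves": [0, 0, -0.06, 0, 0, 0, 0, 0, -0.12, 0, 0, 0, 0, 0, -0.12, 0, 0, 0]}}

```text
clock: 18.27
tcp_pos: [0.4404, 0.0166, 0.0032]
orientation: [-0.0, -0.692, 0.722, 0.0]
wrist_force: [0.9, -0.5, -0.9]
finger_gap: 0.013
grip_force: 35.9
```

Emit:
{"method": "apply_moves", "body": {"moves": [0, 0, -0.06, 0, 0, 0, 0, 0, -0.12, 0, 0, 0, 0, 0, -0.12, 0, 0, 0]}}

```text
clock: 18.52
tcp_pos: [0.4403, 0.0166, 0.0]
orientation: [-0.0, -0.692, 0.722, 0.0]
wrist_force: [-0.4, -0.2, -1.1]
finger_gap: 0.0132
grip_force: 35.9
```

Emit:
{"method": "apply_moves", "body": {"moves": [0, 0, -0.06, 0, 0, 0, 0, 0, -0.06, 0, 0, 0]}}

```text
clock: 18.68
tcp_pos: [0.4404, 0.0166, -0.0014]
orientation: [-0.0, -0.692, 0.722, 0.0]
wrist_force: [-0.6, -0.0, -1.4]
finger_gap: 0.0131
grip_force: 35.9
```

Emit:
{"method": "apply_moves", "body": {"moves": [0, 0, -0.06, 0, 0, 0, 0, 0, -0.06, 0, 0, 0]}}

```text
clock: 18.85
tcp_pos: [0.4405, 0.0166, -0.0029]
orientation: [-0.0, -0.692, 0.722, 0.0]
wrist_force: [0.2, -0.5, -1.3]
finger_gap: 0.0135
grip_force: 35.9
```

Emit:
{"method": "apply_moves", "body": {"moves": [0, 0, -0.06, 0, 0, 0, 0, 0, -0.06, 0, 0, 0]}}

```text
clock: 19.02
tcp_pos: [0.4404, 0.0166, -0.0044]
orientation: [-0.0, -0.692, 0.722, 0.0]
wrist_force: [0.2, 0.8, -1.5]
finger_gap: 0.0131
grip_force: 35.9
```

Emit:
{"method": "apply_moves", "body": {"moves": [0, 0, -0.06, 0, 0, 0, 0, 0, -0.06, 0, 0, 0]}}

```text
clock: 19.18
tcp_pos: [0.4407, 0.0165, -0.0053]
orientation: [0.0, -0.692, 0.722, -0.0]
wrist_force: [-1.8, -0.2, 3.0]
finger_gap: 0.0133
grip_force: 36.4
```

Emit:
{"method": "apply_moves", "body": {"moves": [0, 0, -0.06, 0, 0, 0, 0, 0, -0.06, 0, 0, 0]}}

```text
clock: 19.35
tcp_pos: [0.4407, 0.0165, -0.0054]
orientation: [0.0, -0.692, 0.722, -0.0]
wrist_force: [-7.0, -0.3, 21.4]
finger_gap: 0.013
grip_force: 38.8
```

Touched down. I ease the press, open modestly and rise straight up.

Emit:
{"method": "apply_moves", "body": {"moves": [0, 0, 0.05, 0, 0, 0, 0, 0, 0.05, 0, 0, 0]}}

```text
clock: 19.52
tcp_pos: [0.4408, 0.0165, -0.0054]
orientation: [0.0, -0.692, 0.722, -0.0]
wrist_force: [-2.3, -1.3, 11.2]
finger_gap: 0.0132
grip_force: 37.6
```

Emit:
{"method": "apply_moves", "body": {"moves": [0, 0, 0, 0, 0, 0, 0, 0, 0, 0, 0, 0, 0, 0, 0, 0, 0, 0, 0, 0, 0, 0, 0, 0, 0, 0, 0, 0, 0, 0], "claw": 40}}

```text
clock: 19.93
tcp_pos: [0.4405, 0.0166, -0.0062]
orientation: [-0.0, -0.692, 0.722, 0.0]
wrist_force: [-0.0, 0.6, 0.2]
finger_gap: 0.034
grip_force: 0.0
```

Emit:
{"method": "apply_moves", "body": {"moves": [0, 0, 0.4, 0, 0, 0, 0, 0, 1.2, 0, 0, 0, 0, 0, 2.4, 0, 0, 0, 0, 0, 4, 0, 0, 0, 0, 0, 5.5, 0, 0, 0, -0.5, 0, 7, 0, 0, 0, -1, 0, 8.5, 0, 0, 0, -1.5, 0, 9.5, 0, 0, 0, -1.5, 0, 9.5, 0, 0, 0, -1.5, 0, 9.5, 0, 0, 0, -1.5, 0, 9.5, 0, 0, 0]}}

```text
clock: 20.85
tcp_pos: [0.403, 0.0166, 0.2309]
orientation: [-0.0, -0.692, 0.722, 0.0]
wrist_force: [-0.2, -0.4, 0.0]
finger_gap: 0.034
grip_force: 0.0
```

Run:
```python
from h import *
q=status.get_state();print(q['clock'],q['tcp_pos'].round(4),q['wrist_force'].round(2),q['finger_gap'])
d=cam('wrist','w9.png')
hs=cv2.cvtColor(d['image'],cv2.COLOR_BGR2HSV)
m=cv2.inRange(hs,(55,80,30),(90,255,255))
for c in cv2.findContours(m,0,1)[0]:
    if cv2.contourArea(c)>100: a=cv2.approxPolyDP(c,2.5,True);print('tray',cv2.contourArea(c),a.reshape(-1,2).tolist(),onz(d,a,.014)[:,:2].round(4).tolist())
m=cv2.inRange(hs,(100,120,40),(120,255,255));c=max(cv2.findContours(m,0,1)[0],key=cv2.contourArea);a=cv2.approxPolyDP(c,2.5,True)
print('cover',cv2.contourArea(c),a.reshape(-1,2).tolist(),onz(d,a,.008)[:,:2].round(4).tolist())
s=cam('scene','sc9.png');print(proj(s,[[.44,.014,.004]]))
```

```text
20.85 [0.403  0.0166 0.2309] [-0.16 -0.4   0.01] 0.03402212690253159
tray 7976.5 [[190, 110], [197, 215], [268, 215], [270, 110]] [[0.493, -0.0629], [0.499, 0.0898], [0.3916, 0.0942], [0.384, -0.058]]
cover 4335.0 [[203, 120], [206, 194], [212, 197], [212, 202], [223, 202], [224, 195], [242, 195], [244, 202], [254, 202], [254, 196], [260, 194], [259, 120]] [[0.4777, -0.0487], [0.4835, 0.059], [0.4749, 0.0641], [0.4756, 0.072], [0.4589, 0.0727], [0.4565, 0.0617], [0.4295, 0.0628], [0.4271, 0.074], [0.412, 0.0746], [0.4115, 0.0652], [0.4024, 0.0624], [0.3995, -0.0452]]
[[243.21729557 274.53242133]]
```

The cover lies flat inside the tray: its corners run from about (0.478,−0.049) to (0.402,0.062), within the tray's −0.060 to 0.092 in y. The gripper is clear.

```bash
python3 -c "from workcell import job; print(job.hand_in())"
```

```text
the job is handed in; nothing more can be done
None
```

I released the blue cover with the snap tab (about 9.5 N on the tab), drew it out from under the rear lip without forcing it, and laid it flat in the green tray, rib up. I handed the job in at about 21 s. The can, tape and reel were never approached.

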